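# Slide the serving boards out over the riser's edge to their lines

## Task

Make the two serving boards ready to be picked up: push each one along the wooden riser towards you until its inlaid line lies right over the riser's front edge, with the board square to that edge. Only push the boards, never lift them; their shot glasses ride along upright on their rings and must not be touched, and the things standing around stay where they are.

Things in the scene. Friction and masses are not known exactly. Their poses are not given: they have to be found in the camera images.
- riser: wooden serving riser, a fixed step 240 mm (its x) by 360 mm (its y) and 60 mm high, standing on the work surface; origin: centre of its underside; x points away from its front edge into the riser, y along the front edge, z up. It stands at a slant of up to about 17 degrees to the table
- riser_edge (a point): middle of the riser's front top edge (the 360 mm long edge nearest the robot), in the plane of its front face and at the height of its top; axes as the riser's: x points from the edge inwards
- dark_board: dark brown serving board, loose on the riser, 130 mm (its x) by 100 mm (its y) by 10 mm thick, about 0.16 kg, slides with ordinary friction; origin: centre of its underside; its -x end is the front end, roughly parallel to the riser's front edge. A straight brass line is inlaid across its top (along its y), 30 mm behind its front end; a ring of the same metal towards the back marks where its glass stands. It may be the left or the right one
- dark_board_line (a point): middle of the brass line inlaid in the top of the dark board, 30 mm from its front end (so 35 mm ahead of the board's centre)
- dark_board_ring (a point): centre of the ring in the top of the dark board, 22 mm behind the board's centre (43 mm from its back end), where the glass stands
- dark_board_glass: clear shot glass standing loose on the ring of the dark board, 49 mm across, 62 mm high, about 0.07 kg; origin: centre of its underside
- pale_board: pale wood serving board, loose on the riser, 130 mm (its x) by 100 mm (its y) by 10 mm thick, about 0.16 kg, slides with ordinary friction; origin: centre of its underside; its -x end is the front end, roughly parallel to the riser's front edge. A straight dark steel line is inlaid across its top (along its y), 45 mm behind its front end; a ring of the same metal towards the back marks where its glass stands. It may be the left or the right one
- pale_board_line (a point): middle of the dark steel line inlaid in the top of the pale board, 45 mm from its front end (so 20 mm ahead of the board's centre)
- pale_board_ring (a point): centre of the ring in the top of the pale board, 22 mm behind the board's centre (43 mm from its back end), where the glass stands
- pale_board_glass: clear shot glass standing loose on the ring of the pale board, 49 mm across, 62 mm high, about 0.07 kg; origin: centre of its underside
- lime_1: green lime, about 42 mm, loose bystander on the work surface; origin: centre of its underside
- spice_pot_1: glass spice pot with steel lid and brown contents, 58 mm across, 61 mm high, loose bystander on the work surface; origin: centre of its underside
- jigger_large: waisted steel jigger, 46 mm across, 77 mm high, loose bystander on the work surface; origin: centre of its underside
- spice_shaker: glass shaker with chromed cap, 44 mm across, 72 mm high, loose bystander on the work surface; origin: centre of its underside
- jam_mango: jam pot with yellow contents and white-yellow lid, 70 mm across, 70 mm high, loose bystander on the work surface; origin: centre of its underside
There are look-alikes about, which are no part of the job. Leave any blue look-alike of the dark_board alone. What is shaped like the pale_board_glass but red is not meant.

How it is judged:
At the end, for the whole second after the job is handed in: Both boards lie flat and at rest on the riser with the middle of the inlaid line within 7 mm of the riser's front edge (dark board overhanging 30 mm, pale board 45 mm), square to the edge within 0.10 rad; each glass stands upright within 20 mm of its ring's centre (x of dark_board_line in the frame of riser_edge between -0.007 and 0.007 m and angle between the x axis of each of dark_board, pale_board and the x axis of riser, either way round below 0.1 rad and angle between each of dark_board, pale_board's own z axis and vertical below 0.05 rad and height (world z) of dark_board between 0.055 and 0.065 m and linear speed of each of dark_board, dark_board_glass, pale_board, pale_board_glass below 0.01 m/s and horizontal distance between dark_board_glass and dark_board_ring below 0.02 m and angle between each of dark_board_glass, pale_board_glass's own z axis and vertical below 0.1 rad and x of pale_board_line in the frame of riser_edge between -0.007 and 0.007 m and height (world z) of pale_board between 0.055 and 0.065 m and horizontal distance between pale_board_glass and pale_board_ring below 0.02 m); the robot touches nothing.
It fails at once if a board is lifted (13 mm or more) or tips over the edge (height (world z) of any of dark_board, pale_board above 0.073 m or angle between any of dark_board, pale_board's own z axis and vertical above 0.12 rad or height (world z) of any of dark_board, pale_board below 0.045 m).
It fails at once if the robot touches a glass (contact force between any of the arm, the fingers and dark_board_glass above 0.3 N or contact force between any of the arm, the fingers and pale_board_glass above 0.3 N).
It fails at once if a glass tips or is lifted (angle between any of dark_board_glass, pale_board_glass's own z axis and vertical above 0.3 rad or height (world z) of any of dark_board_glass, pale_board_glass above 0.085 m).
It fails at once if a thing standing around is moved more than 20 mm (distance of any of lime_1, spice_pot_1, jigger_large, spice_shaker, jam_mango from where it was at the start of the episode above 0.02 m).
It also fails if it takes over 64 s, if anything falls off the work surface, if the arm or the gripper's body presses on something with over 40 N, if the wrist force passes 120 N, or if a joint passes its speed limit or range.

## Robot

A 6-joint arm with a two-finger parallel gripper is mounted at the origin on a cart in front of the work surface, level with it; the furniture and walls round the work are solid. World frame = base frame: x ahead of the robot, y to its left, z up, the work surface at z = 0. Lengths are in m, angles in rad, forces in N, time in s.
With the tool pointing down it reaches from about 0.425 to 0.95 m from the base axis. Payload 3.5 kg.
Tool frame: the origin (TCP) lies midway between the tips of the shut fingers; the grasp point (between the pads) lies 19 mm behind it; z points along the fingers, y is the direction in which the jaws open and shut (so a half turn about z gives the same grasp; the last joint's range is limited). The gripper opens to 85 mm and grips with 20 to 120 N. Pads are 22 mm wide; open, the fingers measure 114 mm over their backs; the gripper's body (76 mm by 85 mm) begins 54 mm behind the grasp point. The pads swing forward as they close: fully open they stand 13 mm farther back than shut.
Start: joints at [1.064, 0.286, 1.577, -0, 1.279, -0.15], TCP at [0.236, 0.632, 0.231] pointing down, gripper open.
Joint ranges: [-2.77, 2.77], [-0.9, 2.22], [0.21, 2.48], [-1.53, 4.67], [0.24, 2.81], [-2.84, 2.84]. Speed limits (rad/s): [2.79, 2.79, 3.14, 3.14, 3.14, 3.14].

## Interface

Orientations are given as a unit quaternion [x, y, z, w].
In Python, from plant import * gives the robot as it stands.
- The arm moves only by the shell command python3 -m jog 'ROWS' [FORCE]. ROWS is a JSON object of lists of equal length, an entry for each row: "travel": the shift along the world's x, y, z in mm, a list of three; "dr": the turn, a rotation vector about the world's x, y, z in degrees, a list of three; "jaw": the closure in counts, from 0 (fully open) to 255 (shut). In form: {"travel": [[x, y, z], ...], "dr": [[wx, wy, wz], ...], "jaw": [jaw, ...]}. A call has 1 to 5 rows; each row shifts and turns the commanded pose from where the row before left it; what a row does not reach is not made up. A row lasts 1/12 s, in which the tool goes at most 41.7 mm and 7.16 degrees, less where a joint would pass 70% of its speed; a pose out of reach is approached as far as the arm can. A call is refused whole if a number of a shift passes 41.7 or a number of a turn 7.16, either way. A call with a gripper value outside its range is refused whole. The fingers move at their own pace and stop on an object; FORCE is the grip in N (left out, the last holds). Time passes only in rows, so rows that do not move let the fingers close. It gives the time, the measured TCP pose, the force and the opening at its end, in the units of the state.
- get_state(): the state, without advancing time (a new reading comes with each control period).
- read_camera(name): name is "scene" or "side" or "wrist"; returns the picture (400x640x3 uint8, red, green, blue); there is no depth.
- camera_info(name): a dict with "K" (3x3 intrinsics, pixels), "k1" (the pictures are not rectified: a ray, as slopes to the right and down, at radius r is drawn at 1 + k1 r^2 times it, then the intrinsics apply), "R" (3x3) and "t" (3): a world point X has camera coordinates R X + t; the wrist camera has in their place "mount" (4x4, takes a point from camera to tool coordinates, whose origin is the TCP and whose axes are the flange's). Camera axes: x right, y down, z forward; pixel columns grow to the right and rows downward; lengths in m; the calibration is good to about 2 mm. A picture is of the moment at which its call begins: read the wrist's pose just before it. camera_info takes no time and is no camera call.
- sign_off(): hands the job in, once; it reports no verdict.
The state is a dict: "time": time; "qpos": joint angles; "dq": joint speeds; "joint_efforts": joint torques, N m; "eef_pos": TCP position; "tcp_rot": TCP orientation; "contact_force": force on the tool from outside, world axes, zero at the start; "wrist_torque": the same for the moment, N m; "opening": opening from 0.0 (shut) to 1.0 (fully open).
Only numpy, scipy, OpenCV 4.12 (cv2) and the standard library are available. Lean on these libraries where they do the work, as an engineer would, in place of code of your own. Each camera call takes 0.05 s, during which the arm holds its last target. There are 200 camera calls.

## Working session

There is one attempt and no reset: what is moved stays moved. The work goes in short steps, Python scripts to look and compute and a shell command to move; the robot and the scene stay as the last step left them, time stands still between calls to the robot, and variables do not carry over. Pictures are saved under pics/ and viewed, about 8 in all and at most 12, crops included, and the job is handed in when it is done.

```bash
mkdir -p pics; ls
python3 - <<'E'
from plant import *
import cv2
for n in ("scene","side"):
    cv2.imwrite(f"pics/{n}0.png",cv2.cvtColor(read_camera(n),cv2.COLOR_RGB2BGR))
    i=camera_info(n); print(n,i)
print(camera_info("wrist"))
s=get_state(); print(s["time"],s["eef_pos"],s["tcp_rot"],s["opening"])
E
```

```text
pics
scene {'K': array([[518.10051832,   0.        , 313.35210659],
       [  0.        , 518.10051832, 190.22537197],
       [  0.        ,   0.        ,   1.        ]]), 'k1': 0.019358775965942408, 'R': array([[ 0.9105884 , -0.41329213,  0.00428802],
       [-0.26585589, -0.5936292 , -0.7595558 ],
       [ 0.31646393,  0.69050271, -0.65042801]]), 't': array([-0.5430148 ,  0.16131928,  1.53674952])}
side {'K': array([[450.33151594,   0.        , 314.57263976],
       [  0.        , 450.33151594, 200.31560684],
       [  0.        ,   0.        ,   1.        ]]), 'k1': 0.0017069778648975402, 'R': array([[ 0.86105022, -0.5079886 , -0.02324023],
       [-0.29082035, -0.45442604, -0.84197417],
       [ 0.41715231,  0.73174077, -0.53901706]]), 't': array([-0.4986532 ,  0.2019755 ,  1.58903916])}
{'K': array([[356.03153742,   0.        , 325.28163983],
       [  0.        , 356.03153742, 198.24086531],
       [  0.        ,   0.        ,   1.        ]]), 'k1': -0.07120177092080392, 'mount': array([[ 1.47896791e-03, -9.49517014e-01, -3.13712054e-01,
         8.05001480e-02],
       [ 9.99998903e-01,  1.43017806e-03,  3.85665411e-04,
         1.13028203e-04],
       [ 8.24682267e-05, -3.13712280e-01,  9.49518088e-01,
        -1.43002052e-01],
       [ 0.00000000e+00,  0.00000000e+00,  0.00000000e+00,
         1.00000000e+00]])}
0.1 [0.23545902 0.63196542 0.23005941] [ 1.77453109e-01  9.84128658e-01 -1.03116418e-03 -3.39113253e-04] 0.9997964497088375
```

View pics/scene0.png

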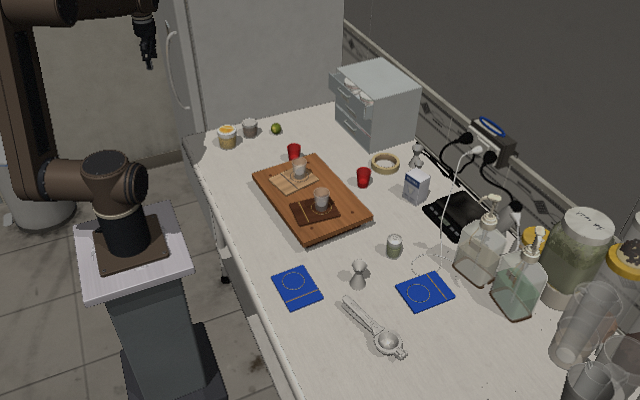

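View pics/side0.png

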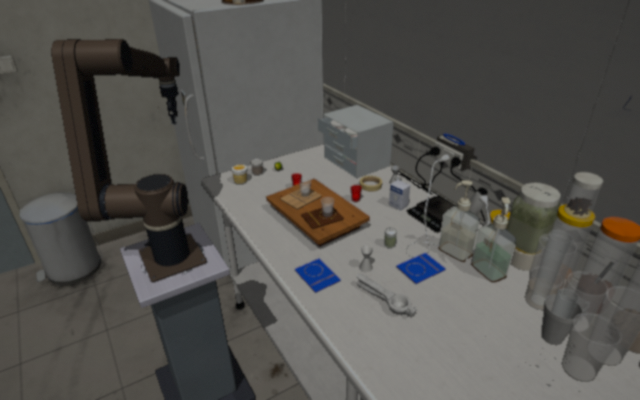

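The scene view shows the riser with corners at about (252,178), (314,153), (372,214) and (308,243). The pale board is left, near (295,178), and the dark board right, near (316,207). Red glasses stand behind at (294,152) and (363,177).

```bash
cat > h.py <<'E'
from plant import *
import numpy as np, cv2
from scipy.spatial.transform import Rotation as Ro
def cam(n):
    i=camera_info(n)
    if n=="wrist":
        s=get_state(); T=np.eye(4); T[:3,:3]=Ro.from_quat(s["tcp_rot"]).as_matrix(); T[:3,3]=s["eef_pos"]
        M=np.linalg.inv(T@i["mount"]); return i["K"],i["k1"],M[:3,:3],M[:3,3]
    return i["K"],i["k1"],i["R"],i["t"]
def ray2plane(c,px,z):
    K,k1,R,t=c; px=np.atleast_2d(np.float64(px))
    u=cv2.undistortPoints(px[:,None],K,np.array([k1,0,0,0,0.]))[:,0]
    d=np.c_[u,np.ones(len(u))]@R; o=-R.T@t
    return (o+d*((z-o[2])/d[:,2])[:,None])[:,:2]
def proj(c,X):
    K,k1,R,t=c
    return cv2.projectPoints(np.float64(X).reshape(-1,1,3),cv2.Rodrigues(R)[0],t,K,np.array([k1,0,0,0,0.]))[0][:,0]
def bgr(im): return cv2.cvtColor(im,cv2.COLOR_RGB2BGR)
E
python3 - <<'E'
from h import *
c=cam("scene"); im=bgr(read_camera("scene"))
cv2.imwrite("pics/crop1.png",cv2.resize(im[110:260,220:420],None,fx=4,fy=4,interpolation=cv2.INTER_CUBIC))
for nm,p,z in [("riser c",[(252,178),(314,153),(372,214),(308,237)],.06),("red",[(294,160),(363,186)],0),("jam/pot/lime",[(227,147),(250,136),(276,133)],0),("jig,shaker,jig2?",[(358,287),(393,256),(416,165)],0)]: print(nm,ray2plane(c,p,z).round(3).tolist())
E
```

```text
riser c [[0.412, 0.077], [0.652, 0.119], [0.684, -0.232], [0.47, -0.241]]
red [[0.604, 0.184], [0.76, -0.045]]
jam/pot/lime [[0.409, 0.357], [0.509, 0.39], [0.607, 0.369]]
jig,shaker,jig2? [[0.541, -0.417], [0.688, -0.358], [0.986, -0.02]]
```

View pics/crop1.png

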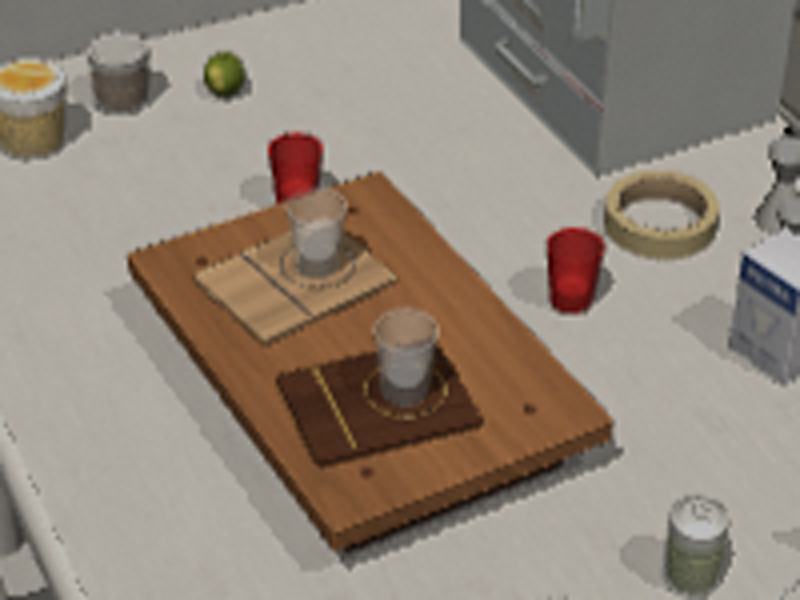

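Run:
```python
from h import *
c=cam("scene")
f=lambda P,z: ray2plane(c,[(220+x/4,110+y/4) for x,y in P],z)
def rep(n,P,z):
    w=f(P,z); print(n,w.round(3).tolist(),"sides mm",(np.linalg.norm(w-np.roll(w,-1,0),axis=1)*1000).round(),"ang",[round(np.degrees(np.arctan2(*(b-a)[::-1])),1) for a,b in zip(w,np.roll(w,-1,0))])
rep("riser",[(130,256),(380,172),(612,425),(337,532)],.06)
rep("pale",[(195,280),(345,228),(396,282),(266,341)],.07)
rep("dark",[(277,379),(440,345),(482,425),(322,464)],.07)
print(f([(315,368),(354,447),(243,254),(311,317)],.07).round(3).tolist())
```

```text
riser [[0.421, 0.096], [0.656, 0.118], [0.682, -0.241], [0.451, -0.258]] sides mm [236. 360. 232. 355.] ang [np.float64(5.2), np.float64(-85.8), np.float64(-175.9), np.float64(94.9)]
pale [[0.455, 0.034], [0.591, 0.047], [0.6, -0.034], [0.478, -0.058]] sides mm [137.  81. 124.  95.] ang [np.float64(5.3), np.float64(-83.7), np.float64(-168.9), np.float64(104.5)]
dark [[0.469, -0.102], [0.599, -0.117], [0.588, -0.211], [0.464, -0.2]] sides mm [131.  94. 125.  98.] ang [np.float64(-6.7), np.float64(-96.6), np.float64(175.1), np.float64(87.0)]
[[0.501, -0.102], [0.493, -0.194], [0.502, 0.049], [0.521, -0.046]]
```

```bash
R='{"travel":[[15,-36,3],[15,-36,3],[15,-36,3],[15,-36,3],[15,-36,3]],"dr":[[0,0,1.3],[0,0,1.3],[0,0,1.3],[0,0,1.3],[0,0,1.3]],"jaw":[0,0,0,0,0]}'
python3 -m jog '{"travel":[[15,-36,3],[15,-36,3],[15,-36,3],[15,-36,3],[15,-36,3]],"dr":[[0,0,1.3],[0,0,1.3],[0,0,1.3],[0,0,1.3],[0,0,1.3]],"jaw":[0,0,0,0,0]}'
python3 -m jog '{"travel":[[15,-36,3],[15,-36,3],[15,-36,3],[15,-36,3],[15,-36,3]],"dr":[[0,0,1.3],[0,0,1.3],[0,0,1.3],[0,0,1.3],[0,0,1.3]],"jaw":[100,100,100,100,100]}'
python3 -m jog '{"travel":[[15,-36,3],[15,-36,3],[15,-36,3],[15,-36,3],[15,-36,3]],"dr":[[0,0,1.3],[0,0,1.3],[0,0,1.3],[0,0,1.3],[0,0,1.3]],"jaw":[100,100,100,100,100]}'
python3 -m jog '{"travel":[[15,-36,3],[15,-36,3],[15,-36,3],[15,-36,3],[0,0,0]],"dr":[[0,0,1.3],[0,0,1.3],[0,0,1.3],[0,0,1.3],[0,0,0]],"jaw":[100,100,100,100,100]}'
python3 - <<'E'
from h import *
s=get_state();print(s["dq"].round(3) if hasattr(s["dq"],'round') else s["dq"]); c=cam("wrist"); im=bgr(read_camera("wrist")); cv2.imwrite("pics/w1.png",im)
np.savez("w1.npz",K=c[0],k1=c[1],R=c[2],t=c[3])
E
```

```text
time: 0.57
eef_pos: [0.3108, 0.4507, 0.2459]
tcp_rot: [0.12, 0.993, -0.0, -0.0]
contact_force: [0.7, -0.5, -0.0]
opening: 0.998
time: 0.98
eef_pos: [0.3857, 0.2707, 0.2613]
tcp_rot: [0.064, 0.998, -0.0, 0.0]
contact_force: [0.3, -0.7, 0.3]
opening: 0.608
time: 1.4
eef_pos: [0.4608, 0.0906, 0.2764]
tcp_rot: [0.008, 1.0, 0.0, 0.0]
contact_force: [0.5, 0.2, -0.0]
opening: 0.61
time: 1.82
eef_pos: [0.5224, -0.0572, 0.2885]
tcp_rot: [-0.034, 0.999, -0.001, 0.001]
contact_force: [0.1, 0.1, -0.1]
opening: 0.608
[ 0.075 -0.04   0.053  0.061  0.049  0.093]
```

View pics/w1.png

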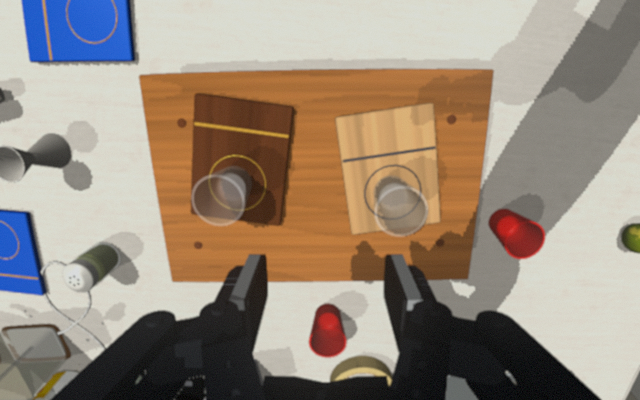

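The wrist view shows the riser front edge running (140,75)-(493,69). The brass line is (195,124)-(289,136) and the steel line (343,161)-(436,149). The dark board's back edge is near (192,212)-(282,225), the pale one's (351,234)-(440,222).

```bash
cat >> h.py <<'E'
def fitseg(im,a,b,kind,z,c,w=6,n=60):
    """sample profiles across seed a-b; kind 'edge' (gradient) or 'line' (deviation); returns world end points"""
    g=cv2.GaussianBlur(im,(0,0),.8).astype(np.float32); a=np.float64(a);b=np.float64(b)
    u=(b-a)/np.linalg.norm(b-a); nn=np.array([-u[1],u[0]]); o=np.arange(-w,w+.01,.25); P=[]
    for s in np.linspace(.06,.94,n):
        q=(a+s*(b-a)+o[:,None]*nn).astype(np.float32)
        v=cv2.remap(g,q[None,:,0],q[None,:,1],cv2.INTER_LINEAR)[0]
        m=np.linalg.norm(np.gradient(v,axis=0),axis=1) if kind=='edge' else np.linalg.norm(v-np.median(v,0),axis=1)
        m=np.where(m>.6*m.max(),m-.6*m.max(),0) ; k=m.argmax(); sel=abs(o-o[k])<1.5
        P.append(a+s*(b-a)+nn*(m*sel@o/(m*sel).sum()))
    W=ray2plane(c,P,z).astype(np.float32)
    vx,vy,x,y=cv2.fitLine(W,cv2.DIST_HUBER,0,1e-4,1e-4).ravel(); p=np.array([x,y]); d=np.array([vx,vy])
    r=abs((W-p)@[-d[1],d[0]]); E=ray2plane(c,[a,b],z)
    return p+np.outer((E-p)@d,d), np.median(r)*1000
def frame(edge):
    d=edge[1]-edge[0]; d=d/np.linalg.norm(d); d=d if d[1]>0 else -d
    return edge.mean(0), np.array([d[1],-d[0]]), d   # origin, x in, y along
def report(im,c,S):
    out={}
    for k,(a,b,kind,z) in S.items(): out[k],r=fitseg(im,a,b,kind,z,c); out[k+"_r"]=r
    o,ex,ey=frame(out["edge"]); A=np.degrees(np.arctan2(ex[1],ex[0])); print("edge mid",o.round(4),"riser yaw",A.round(2),"len",np.linalg.norm(np.diff(out["edge"],axis=0)).round(4),"res",round(float(out["edge_r"]),2))
    for k in S:
        if k=="edge": continue
        p,x,y=frame(out[k]); print(k,"mid world",p.round(4),"riser x,y mm",((p-o)@np.c_[ex,ey]*1000).round(1),"relyaw",round(np.degrees(np.arctan2(x[1],x[0]))-A,2),"len",round(np.linalg.norm(out[k][1]-out[k][0])*1000,1),"res",round(float(out[k+"_r"]),2))
    return out
E
python3 - <<'E'
from h import *
d=np.load("w1.npz"); c=(d["K"],float(d["k1"]),d["R"],d["t"]); im=cv2.imread("pics/w1.png")
report(im,c,dict(edge=((140,75),(493,69),'edge',.06),
 rback=((172,281),(250,281),'edge',.06),
 dline=((195,124),(289,136),'line',.07),dfront=((195,94),(294,106),'edge',.07),
 pline=((343,161),(436,149),'line',.07),pfront=((337,118),(432,103),'edge',.07),pback=((351,234),(440,222),'edge',.07)))
E
```

```text
edge mid [ 0.4313 -0.074 ] riser yaw 4.76 len 0.3563 res 0.1
rback mid world [ 0.6804 -0.1853] riser x,y mm [ 239.  -131.6] relyaw 0.51 len 96.0 res 0.28
dline mid world [ 0.4946 -0.1442] riser x,y mm [ 57.3 -75.3] relyaw -8.87 len 96.1 res 0.05
dfront mid world [ 0.4637 -0.1418] riser x,y mm [ 26.7 -70.3] relyaw -8.96 len 98.9 res 0.07
pline mid world [0.5087 0.0075] riser x,y mm [83.9 74.8] relyaw 8.02 len 96.6 res 0.03
pfront mid world [ 0.4651 -0.0028] riser x,y mm [39.6 68.1] relyaw 8.27 len 95.4 res 0.08
pback mid world [0.5938 0.0252] riser x,y mm [170.2  85.3] relyaw 2.57 len 98.5 res 1.92
```

```bash
python3 -m jog '{"travel":[[21,-17,-10],[21,-17,-10],[21,-17,-10],[21,-17,-10],[21,-17,-10]],"dr":[[-0.2,2.5,0.2],[-0.2,2.5,0.2],[-0.2,2.5,0.2],[-0.2,2.5,0.2],[-0.2,2.5,0]],"jaw":[100,100,100,100,100]}'
python3 -m jog '{"travel":[[0,0,-28],[0,0,-28],[0,0,-28],[0,0,-28],[0,0,-28]],"dr":[[-0.2,2.5,0],[0,0,0],[0,0,0],[0,0,0],[0,0,0]],"jaw":[100,100,100,100,100]}'
python3 -m jog '{"travel":[[0,0,0],[0,0,0]],"dr":[[0,0,0],[0,0,0]],"jaw":[100,100]}'
python3 - <<'E'
from h import *
s=get_state(); R=Ro.from_quat(s["tcp_rot"]).as_matrix(); print("tcpx",R[:,0].round(3),"z",R[:,2].round(3)); 
a=np.radians(4.76); p=s["eef_pos"][:2]-np.array([.4313,-.074]); print("riser xy",p@[np.cos(a),np.sin(a)],p@[-np.sin(a),np.cos(a)])
cv2.imwrite("pics/w2.png",bgr(read_camera("wrist")))
E
```

```text
time: 2.28
eef_pos: [0.6262, -0.1357, 0.2375]
tcp_rot: [-0.044, 0.993, -0.004, -0.11]
contact_force: [0.2, 0.7, 1.0]
opening: 0.606
time: 2.7
eef_pos: [0.6253, -0.1349, 0.0966]
tcp_rot: [-0.044, 0.99, -0.005, -0.131]
contact_force: [0.2, 0.6, -0.8]
opening: 0.608
time: 2.87
eef_pos: [0.6241, -0.1349, 0.0964]
tcp_rot: [-0.044, 0.99, -0.004, -0.133]
contact_force: [0.2, -0.4, 0.2]
opening: 0.608
tcpx [-0.96  -0.087  0.264] z [-0.264 -0.02  -0.964]
riser xy 0.18704973242094786 -0.07665534146229311
```

View pics/w2.png

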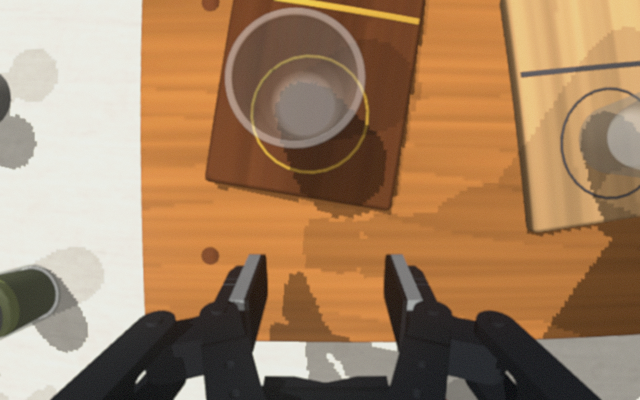

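Fingers hang behind the dark board: tips near (255,257) and (398,257), board back edge (207,180)-(388,208). I'll shift by -8 mm in y and feel for the riser top.

```bash
python3 -m jog '{"travel":[[0,-8,-10],[0,0,-10],[0,0,-7],[0,0,0],[0,0,0]],"dr":[[0,0,-0.4],[0,0,0],[0,0,0],[0,0,0],[0,0,0]],"jaw":[100,100,100,100,100]}'
python3 -m jog '{"travel":[[0,0,-1.5],[0,0,-1.5],[0,0,0]],"dr":[[0,0,0],[0,0,0],[0,0,0]],"jaw":[100,100,100]}'
python3 -m jog '{"travel":[[0,0,-1.5],[0,0,-1.5],[0,0,0]],"dr":[[0,0,0],[0,0,0],[0,0,0]],"jaw":[100,100,100]}'
```

```text
time: 3.33
eef_pos: [0.6252, -0.1445, 0.0708]
tcp_rot: [-0.04, 0.99, -0.005, -0.131]
contact_force: [0.2, 0.4, 0.1]
opening: 0.607
time: 3.58
eef_pos: [0.6258, -0.1445, 0.0684]
tcp_rot: [-0.04, 0.991, -0.005, -0.131]
contact_force: [-1.2, -0.9, 0.1]
opening: 0.609
time: 3.83
eef_pos: [0.6255, -0.1444, 0.065]
tcp_rot: [-0.04, 0.991, -0.005, -0.131]
contact_force: [0.1, 1.2, -0.7]
opening: 0.613
```

```bash
python3 -m jog '{"travel":[[0,0,-1.5],[0,0,-1],[0,0,0]],"dr":[[0,0,0],[0,0,0],[0,0,0]],"jaw":[100,100,100]}'
python3 -m jog '{"travel":[[0,0,-1],[0,0,-1],[0,0,0]],"dr":[[0,0,0],[0,0,0],[0,0,0]],"jaw":[100,100,100]}'
```

```text
time: 4.08
eef_pos: [0.6255, -0.1444, 0.0625]
tcp_rot: [-0.04, 0.991, -0.005, -0.131]
contact_force: [1.0, 0.5, 0.4]
opening: 0.608
time: 4.33
eef_pos: [0.6256, -0.1445, 0.0605]
tcp_rot: [-0.04, 0.991, -0.005, -0.131]
contact_force: [-1.0, -0.6, -0.1]
opening: 0.61
```

```bash
python3 -m jog '{"travel":[[0,0,-1],[0,0,0]],"dr":[[0,0,0],[0,0,0]],"jaw":[100,100]}'
python3 -m jog '{"travel":[[0,0,-1],[0,0,0]],"dr":[[0,0,0],[0,0,0]],"jaw":[100,100]}'
python3 -m jog '{"travel":[[0,0,-1],[0,0,0]],"dr":[[0,0,0],[0,0,0]],"jaw":[100,100]}'
```

```text
time: 4.5
eef_pos: [0.6256, -0.1445, 0.0596]
tcp_rot: [-0.04, 0.991, -0.005, -0.131]
contact_force: [0.1, -0.4, -1.3]
opening: 0.61
time: 4.67
eef_pos: [0.6258, -0.1446, 0.0589]
tcp_rot: [-0.04, 0.991, -0.005, -0.131]
contact_force: [-0.5, 0.6, 1.0]
opening: 0.607
time: 4.83
eef_pos: [0.6259, -0.1446, 0.0587]
tcp_rot: [-0.04, 0.991, -0.005, -0.131]
contact_force: [-1.0, 0.7, 4.3]
opening: 0.606
```

Touch found: TCP z ≈ 0.0588. I raise 2.5 mm and push slowly along the riser's -x.

```bash
python3 -m jog '{"travel":[[0,0,2.5],[-3,-0.25,0],[-3,-0.25,0],[-3,-0.25,0],[-2,-0.17,0]],"dr":[[0,0,0],[0,0,0],[0,0,0],[0,0,0],[0,0,0]],"jaw":[100,100,100,100,100]}'
python3 -m jog '{"travel":[[-2,-0.17,0],[-2,-0.17,0],[-2,-0.17,0],[-2,-0.17,0],[-2,-0.17,0]],"dr":[[0,0,0],[0,0,0],[0,0,0],[0,0,0],[0,0,0]],"jaw":[100,100,100,100,100]}'
python3 -m jog '{"travel":[[-2,-0.17,0],[-2,-0.17,0],[-2,-0.17,0],[-2,-0.17,0],[-2,-0.17,0]],"dr":[[0,0,0],[0,0,0],[0,0,0],[0,0,0],[0,0,0]],"jaw":[100,100,100,100,100]}'
python3 - <<'E'
from h import *
cv2.imwrite("pics/w3.png",bgr(read_camera("wrist")))
E
```

```text
time: 5.25
eef_pos: [0.614, -0.1454, 0.0599]
tcp_rot: [-0.04, 0.991, -0.005, -0.131]
contact_force: [1.1, 0.3, 0.1]
opening: 0.607
time: 5.67
eef_pos: [0.6048, -0.1463, 0.0604]
tcp_rot: [-0.04, 0.991, -0.005, -0.13]
contact_force: [0.3, 0.2, 0.2]
opening: 0.609
time: 6.08
eef_pos: [0.5945, -0.1471, 0.0603]
tcp_rot: [-0.04, 0.991, -0.005, -0.131]
contact_force: [0.4, -0.2, -0.0]
opening: 0.603
```

View pics/w3.png

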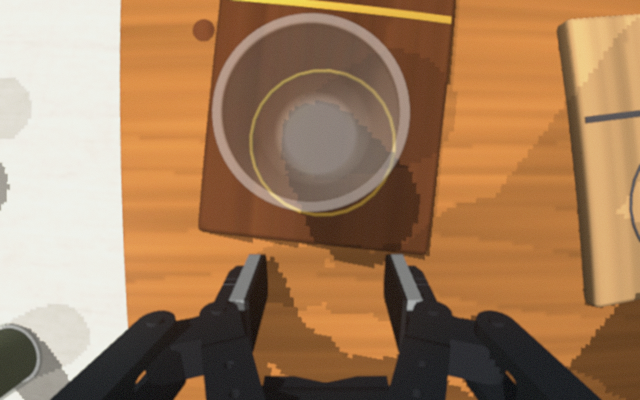

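Contact made at right finger (395,255); the board is already turning square (back edge slope ~6° in image). Continue.

```bash
python3 -m jog '{"travel":[[-2,-0.17,0],[-2,-0.17,0],[-2,-0.17,0],[-2,-0.17,0],[-2,-0.17,0]],"dr":[[0,0,0],[0,0,0],[0,0,0],[0,0,0],[0,0,0]],"jaw":[100,100,100,100,100]}'
python3 -m jog '{"travel":[[-2,-0.17,0],[-2,-0.17,0],[-2,-0.17,0],[-2,-0.17,0],[-2,-0.17,0]],"dr":[[0,0,0],[0,0,0],[0,0,0],[0,0,0],[0,0,0]],"jaw":[100,100,100,100,100]}'
python3 -m jog '{"travel":[[-2,-0.17,0],[-2,-0.17,0],[-2,-0.17,0],[-2,-0.17,0],[-2,-0.17,0]],"dr":[[0,0,0],[0,0,0],[0,0,0],[0,0,0],[0,0,0]],"jaw":[100,100,100,100,100]}'
python3 - <<'E'
from h import *
cv2.imwrite("pics/w4.png",bgr(read_camera("wrist")))
c=cam("scene");im=bgr(read_camera("scene")); cv2.imwrite("pics/s4.png",im)
w=cv2.imread("pics/w4.png"); cr=cv2.resize(im[140:260,230:390],(640,480),interpolation=cv2.INTER_CUBIC)
cv2.imwrite("pics/v4.png",np.vstack([cv2.resize(w[:240],None,fx=.6,fy=.6),cv2.resize(cr,(384,288))]) if 0 else np.hstack([cv2.resize(w,(400,250)),cv2.resize(cr,(333,250))]))
E
```

```text
time: 6.55
eef_pos: [0.5845, -0.148, 0.0603]
tcp_rot: [-0.04, 0.991, -0.005, -0.131]
contact_force: [0.9, 0.3, -0.1]
opening: 0.614
time: 6.97
eef_pos: [0.5745, -0.1489, 0.0603]
tcp_rot: [-0.04, 0.991, -0.005, -0.131]
contact_force: [0.5, 0.1, -0.7]
opening: 0.611
time: 7.38
eef_pos: [0.5646, -0.1498, 0.0603]
tcp_rot: [-0.04, 0.991, -0.005, -0.131]
contact_force: [0.8, -0.6, -0.5]
opening: 0.605
```

View pics/v4.png

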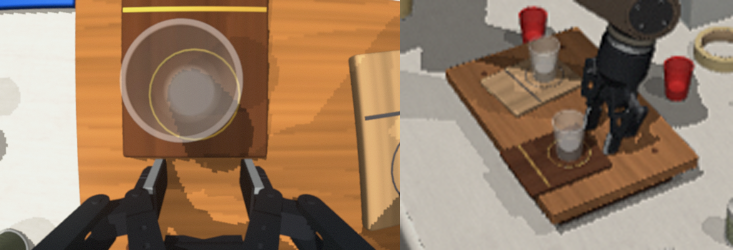

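The board is square against both fingers, glass on its ring; line at about (195,15)-(425,15) in the full wrist image.

```bash
cat >> h.py <<'E'
def line_vs_edge(im,c,a,b,kind='line',o=np.array([.4313,-.074]),yaw=4.76):
    e,r=fitseg(im,a,b,kind,.07,c); p,x,y=frame(e); A=np.radians(yaw); q=p-o
    print("riser x,y mm",(q@[[np.cos(A),-np.sin(A)],[np.sin(A),np.cos(A)]]*1000).round(1),"relyaw",round(np.degrees(np.arctan2(x[1],x[0]))-yaw,2),"len",(np.linalg.norm(e[1]-e[0])*1000).round(1),"res",round(float(r),2))
E
python3 - <<'E'
from h import *
c=cam("wrist");im=bgr(read_camera("wrist"))
line_vs_edge(im,c,(200,15),(425,15))
E
```

```text
riser x,y mm [ 19.7 -91.8] relyaw -0.11 len 94.4 res 0.12
```

```bash
python3 -m jog '{"travel":[[-2,-0.17,0],[-2,-0.17,0],[-2,-0.17,0],[-2,-0.17,0],[-2,-0.17,0]],"dr":[[0,0,0],[0,0,0],[0,0,0],[0,0,0],[0,0,0]],"jaw":[100,100,100,100,100]}'
python3 -m jog '{"travel":[[-2,-0.17,0],[-2,-0.17,0],[-1,-0.08,0],[-1,-0.08,0],[0,0,0]],"dr":[[0,0,0],[0,0,0],[0,0,0],[0,0,0],[0,0,0]],"jaw":[100,100,100,100,100]}'
python3 -m jog '{"travel":[[5,0.4,0],[10,0.8,0],[15,1.2,0],[0,0,35],[0,0,35]],"dr":[[0,0,0],[0,0,0],[0,0,0],[0,0,0],[0,0,0]],"jaw":[100,100,100,100,100]}'
python3 -m jog '{"travel":[[0,0,35],[0,0,35],[-10,10,35],[-10,10,20],[0,0,0]],"dr":[[0.2,-2.5,0],[0.2,-2.5,0],[0.2,-2.5,0],[0.2,-2.5,0],[0.2,-2.5,0]],"jaw":[100,100,100,100,100]}'
python3 -m jog '{"travel":[[-25,20,0],[-25,20,0],[0,0,0],[0,0,0]],"dr":[[0.2,-2.5,0],[0,0,0],[0,0,0],[0,0,0]],"jaw":[100,100,100,100]}'
python3 - <<'E'
from h import *
c=cam("wrist"); im=bgr(read_camera("wrist")); cv2.imwrite("pics/w5.png",im)
np.savez("w5.npz",K=c[0],k1=c[1],R=c[2],t=c[3])
E
```

```text
time: 7.95
eef_pos: [0.5546, -0.1506, 0.0604]
tcp_rot: [-0.04, 0.991, -0.005, -0.131]
contact_force: [0.9, -0.8, 0.6]
opening: 0.608
time: 8.37
eef_pos: [0.5485, -0.1511, 0.0603]
tcp_rot: [-0.04, 0.991, -0.005, -0.131]
contact_force: [-0.1, -0.2, -0.4]
opening: 0.606
time: 8.78
eef_pos: [0.5777, -0.1476, 0.1271]
tcp_rot: [-0.041, 0.99, -0.003, -0.135]
contact_force: [0.4, -0.3, 0.6]
opening: 0.605
time: 9.2
eef_pos: [0.5612, -0.1282, 0.2629]
tcp_rot: [-0.041, 0.999, -0.003, -0.016]
contact_force: [1.2, -0.3, 0.3]
opening: 0.606
time: 9.53
eef_pos: [0.5084, -0.0878, 0.2556]
tcp_rot: [-0.041, 0.999, 0.0, 0.0]
contact_force: [-0.1, -0.4, -0.2]
opening: 0.607
```

View pics/w5.png

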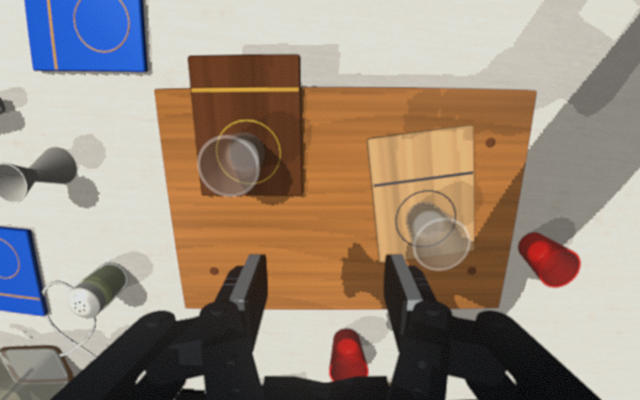

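The dark line (192,90)-(299,90) lies nearly on the front edge (156,90)-(535,91). The pale board (368-473, 127-255) is unchanged.

Run:
```python
from h import *
d=np.load("w5.npz"); c=(d["K"],float(d["k1"]),d["R"],d["t"]); im=cv2.imread("pics/w5.png")
for seg in [((310,90),(535,91)),((156,90),(535,91))]:
  report(im,c,dict(edge=(*seg,'edge',.06),dline=((192,90),(299,90),'line',.07),dfront=((190,57),(299,55),'edge',.07),pline=((374,186),(473,173),'line',.07),pfront=((369,139),(472,127),'edge',.07)))
s=get_state();print(s["eef_pos"])
```

```text
edge mid [ 0.4249 -0.0029] riser yaw 4.75 len 0.211 res 0.03
dline mid world [ 0.4404 -0.1651] riser x,y mm [   2.1 -163. ] relyaw -0.23 len 96.2 res 0.02
dfront mid world [ 0.4109 -0.1668] riser x,y mm [ -27.5 -162.2] relyaw -0.03 len 95.8 res 0.06
pline mid world [0.5088 0.0071] riser x,y mm [84.4  3. ] relyaw 8.04 len 96.1 res 0.03
pfront mid world [ 0.465  -0.0031] riser x,y mm [39.9 -3.5] relyaw 8.18 len 96.0 res 0.08
edge mid [ 0.431  -0.0744] riser yaw 4.85 len 0.3545 res 0.11
dline mid world [ 0.4404 -0.1651] riser x,y mm [  1.7 -91.2] relyaw -0.34 len 96.2 res 0.02
dfront mid world [ 0.4109 -0.1668] riser x,y mm [-27.8 -90.4] relyaw -0.14 len 95.8 res 0.06
pline mid world [0.5088 0.0071] riser x,y mm [84.4 74.6] relyaw 7.93 len 96.1 res 0.03
pfront mid world [ 0.465  -0.0031] riser x,y mm [39.9 68.2] relyaw 8.07 len 96.0 res 0.08
[ 0.50932087 -0.08852581  0.25594569]
```

Dark line is at about +2 mm, yaw -0.2°: inside tolerance. Now the pale board.

```bash
python3 -m jog '{"travel":[[22,23,-1],[22,23,-1],[22,23,-1],[22,23,-1],[22,24,-1]],"dr":[[-0.2,2.5,0],[-0.2,2.5,0],[-0.2,2.5,0],[-0.2,2.5,0],[-0.2,2.5,0]],"jaw":[100,100,100,100,100]}'
python3 -m jog '{"travel":[[0,0,-20],[0,0,-30],[0,0,-30],[0,0,-35],[0,0,-35]],"dr":[[-0.2,2.5,0],[0,0,0],[0,0,0],[0,0,0],[0,0,0]],"jaw":[100,100,100,100,100]}'
python3 -m jog '{"travel":[[0,0,0],[0,0,0]],"dr":[[0,0,0],[0,0,0]],"jaw":[100,100]}'
python3 - <<'E'
from h import *
s=get_state(); R=Ro.from_quat(s["tcp_rot"]).as_matrix(); print("tcpx",R[:,0].round(3),"yaw",np.degrees(np.arctan2(-R[1,0],-R[0,0]))); 
a=np.radians(4.78); p=s["eef_pos"][:2]-np.array([.4313,-.074]); print("riser xy",p@[np.cos(a),np.sin(a)],p@[-np.sin(a),np.cos(a)],s["eef_pos"][2])
E
```

```text
time: 10.0
eef_pos: [0.6214, 0.0279, 0.2501]
tcp_rot: [-0.04, 0.993, -0.004, -0.11]
contact_force: [0.4, -0.9, 0.5]
opening: 0.607
time: 10.42
eef_pos: [0.6208, 0.027, 0.0987]
tcp_rot: [-0.04, 0.991, -0.005, -0.13]
contact_force: [0.9, 0.5, 0.6]
opening: 0.607
time: 10.58
eef_pos: [0.618, 0.0272, 0.0976]
tcp_rot: [-0.04, 0.99, -0.004, -0.134]
contact_force: [0.3, 0.1, 0.3]
opening: 0.609
tcpx [-0.961 -0.078  0.265] yaw 4.6654359629432935
riser xy 0.19452714569624474 0.08523807547910188 0.09762820881535608
```

```bash
python3 -m jog '{"travel":[[0,0,-15],[0,0,-15],[0,0,-5],[0,0,0],[0,0,0]],"dr":[[0,0,0],[0,0,0],[0,0,0],[0,0,0],[0,0,0]],"jaw":[100,100,100,100,100]}'
python3 - <<'E'
from h import *
cv2.imwrite("pics/w6.png",bgr(read_camera("wrist")))
E
```

```text
time: 11.0
eef_pos: [0.6188, 0.0273, 0.0655]
tcp_rot: [-0.04, 0.991, -0.005, -0.131]
contact_force: [1.0, 0.1, -0.3]
opening: 0.607
```

View pics/w6.png

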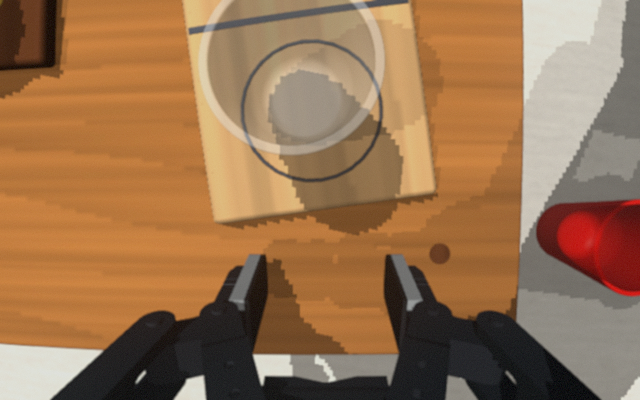

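Fingers (255,257) and (398,257) are clear behind the pale board's back edge (216,220)-(435,192). Lower 5 mm and push.

```bash
python3 -m jog '{"travel":[[0,0,-5],[0,0,0],[-3,-0.25,0],[-3,-0.25,0],[-3,-0.25,0]],"dr":[[0,0,0],[0,0,0],[0,0,0],[0,0,0],[0,0,0]],"jaw":[100,100,100,100,100]}'
python3 -m jog '{"travel":[[-2,-0.17,0],[-2,-0.17,0],[-2,-0.17,0],[-2,-0.17,0],[-2,-0.17,0]],"dr":[[0,0,0],[0,0,0],[0,0,0],[0,0,0],[0,0,0]],"jaw":[100,100,100,100,100]}'
python3 -m jog '{"travel":[[-2,-0.17,0],[-2,-0.17,0],[-2,-0.17,0],[-2,-0.17,0],[-2,-0.17,0]],"dr":[[0,0,0],[0,0,0],[0,0,0],[0,0,0],[0,0,0]],"jaw":[100,100,100,100,100]}'
python3 -m jog '{"travel":[[-2,-0.17,0],[-2,-0.17,0],[-2,-0.17,0],[-2,-0.17,0],[-2,-0.17,0]],"dr":[[0,0,0],[0,0,0],[0,0,0],[0,0,0],[0,0,0]],"jaw":[100,100,100,100,100]}'
python3 -m jog '{"travel":[[-2,-0.17,0],[-2,-0.17,0],[-2,-0.17,0],[-2,-0.17,0],[-2,-0.17,0]],"dr":[[0,0,0],[0,0,0],[0,0,0],[0,0,0],[0,0,0]],"jaw":[100,100,100,100,100]}'
python3 -m jog '{"travel":[[-2,-0.17,0],[-2,-0.17,0],[-2,-0.17,0],[-2,-0.17,0],[-2,-0.17,0]],"dr":[[0,0,0],[0,0,0],[0,0,0],[0,0,0],[0,0,0]],"jaw":[100,100,100,100,100]}'
python3 - <<'E'
from h import *
w=bgr(read_camera("wrist")); cv2.imwrite("pics/w7.png",w)
im=bgr(read_camera("scene"))
cv2.imwrite("pics/v7.png",np.hstack([cv2.resize(w,(400,250)),cv2.resize(im[140:260,230:390],(333,250))]))
E
```

```text
time: 11.47
eef_pos: [0.6094, 0.0266, 0.0605]
tcp_rot: [-0.04, 0.991, -0.005, -0.131]
contact_force: [0.2, -1.0, 0.3]
opening: 0.611
time: 11.88
eef_pos: [0.5998, 0.0257, 0.0605]
tcp_rot: [-0.04, 0.991, -0.005, -0.13]
contact_force: [0.5, -0.8, -0.0]
opening: 0.608
time: 12.3
eef_pos: [0.5897, 0.0249, 0.0604]
tcp_rot: [-0.04, 0.991, -0.005, -0.131]
contact_force: [1.9, -0.3, 0.2]
opening: 0.606
time: 12.72
eef_pos: [0.5796, 0.024, 0.0604]
tcp_rot: [-0.04, 0.991, -0.005, -0.131]
contact_force: [1.2, -0.9, 0.9]
opening: 0.607
time: 13.13
eef_pos: [0.5696, 0.0232, 0.0604]
tcp_rot: [-0.04, 0.991, -0.005, -0.131]
contact_force: [0.8, -0.2, 0.3]
opening: 0.611
time: 13.55
eef_pos: [0.5595, 0.0224, 0.0603]
tcp_rot: [-0.04, 0.991, -0.005, -0.131]
contact_force: [1.5, 0.4, 1.4]
opening: 0.603
```

View pics/v7.png

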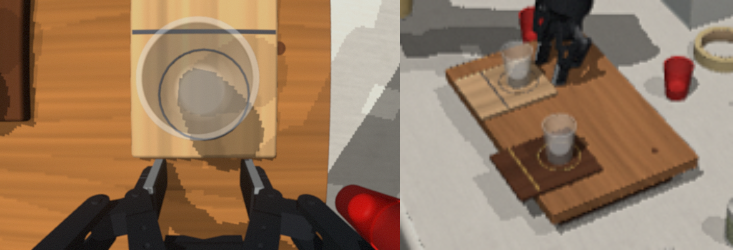

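The pale board is square on both fingers with its glass on the ring. About 42 mm remain.

```bash
python3 -m jog '{"travel":[[-2,-0.17,0],[-2,-0.17,0],[-2,-0.17,0],[-2,-0.17,0],[-2,-0.17,0]],"dr":[[0,0,0],[0,0,0],[0,0,0],[0,0,0],[0,0,0]],"jaw":[100,100,100,100,100]}'
python3 -m jog '{"travel":[[-2,-0.17,0],[-2,-0.17,0],[-2,-0.17,0],[-2,-0.17,0],[-2,-0.17,0]],"dr":[[0,0,0],[0,0,0],[0,0,0],[0,0,0],[0,0,0]],"jaw":[100,100,100,100,100]}'
python3 -m jog '{"travel":[[-2,-0.17,0],[-2,-0.17,0],[-2,-0.17,0],[-2,-0.17,0],[-2,-0.17,0]],"dr":[[0,0,0],[0,0,0],[0,0,0],[0,0,0],[0,0,0]],"jaw":[100,100,100,100,100]}'
python3 - <<'E'
from h import *
c=cam("wrist");im=bgr(read_camera("wrist"));line_vs_edge(im,c,(215,50),(437,50))
E
```

```text
time: 14.07
eef_pos: [0.5495, 0.0215, 0.0603]
tcp_rot: [-0.04, 0.991, -0.005, -0.131]
contact_force: [-0.2, 0.6, 0.1]
opening: 0.605
time: 14.48
eef_pos: [0.5394, 0.0206, 0.0602]
tcp_rot: [-0.04, 0.991, -0.005, -0.131]
contact_force: [1.0, 0.2, -0.4]
opening: 0.607
time: 14.9
eef_pos: [0.5294, 0.0198, 0.0603]
tcp_rot: [-0.04, 0.991, -0.005, -0.131]
contact_force: [1.2, -0.1, 0.0]
opening: 0.609
riser x,y mm [11.4 85.8] relyaw 3.01 len 92.8 res 2.23
```

```bash
python3 -m jog '{"travel":[[-2,-0.17,0],[-2,-0.17,0],[-2,-0.17,0],[-2,-0.17,0],[-2,-0.17,0]],"dr":[[0,0,0],[0,0,0],[0,0,0],[0,0,0],[0,0,0]],"jaw":[100,100,100,100,100]}'
python3 -m jog '{"travel":[[-1,-0.08,0],[-1,-0.08,0],[0,0,0],[5,0.4,0],[10,0.8,0]],"dr":[[0,0,0],[0,0,0],[0,0,0],[0,0,0],[0,0,0]],"jaw":[100,100,100,100,100]}'
python3 -m jog '{"travel":[[15,1.2,0],[15,1.2,10],[0,0,35],[0,0,35],[0,0,35]],"dr":[[0,0,0],[0,0,0],[0,0,0],[0,0,0],[0.2,-2.5,0]],"jaw":[100,100,100,100,100]}'
python3 -m jog '{"travel":[[0,0,35],[0,-20,35],[-15,-25,15],[-15,-25,0],[-20,-20,0]],"dr":[[0.2,-2.5,0],[0.2,-2.5,0],[0.2,-2.5,0],[0.2,-2.5,0],[0.2,-2.5,0]],"jaw":[100,100,100,100,100]}'
python3 -m jog '{"travel":[[0,0,0],[0,0,0],[0,0,0]],"dr":[[0,0,0],[0,0,0],[0,0,0]],"jaw":[100,100,100]}'
python3 - <<'E'
from h import *
c=cam("wrist"); im=bgr(read_camera("wrist")); cv2.imwrite("pics/w8.png",im)
np.savez("w8.npz",K=c[0],k1=c[1],R=c[2],t=c[3]); cv2.imwrite("pics/s8.png",bgr(read_camera("scene")))
E
```

```text
time: 15.37
eef_pos: [0.5196, 0.019, 0.0604]
tcp_rot: [-0.04, 0.991, -0.005, -0.131]
contact_force: [1.9, -0.1, -0.6]
opening: 0.612
time: 15.78
eef_pos: [0.532, 0.0201, 0.0601]
tcp_rot: [-0.04, 0.99, -0.005, -0.132]
contact_force: [0.2, 0.2, -0.3]
opening: 0.607
time: 16.2
eef_pos: [0.5633, 0.0224, 0.1755]
tcp_rot: [-0.04, 0.993, -0.004, -0.11]
contact_force: [0.4, -0.3, 0.3]
opening: 0.608
time: 16.62
eef_pos: [0.5136, -0.0691, 0.2629]
tcp_rot: [-0.041, 0.999, -0.001, 0.003]
contact_force: [-0.8, -0.7, -0.9]
opening: 0.608
time: 16.87
eef_pos: [0.5131, -0.0675, 0.2606]
tcp_rot: [-0.04, 0.999, 0.0, 0.0]
contact_force: [0.6, -0.7, 0.0]
opening: 0.608
```

View pics/w8.png

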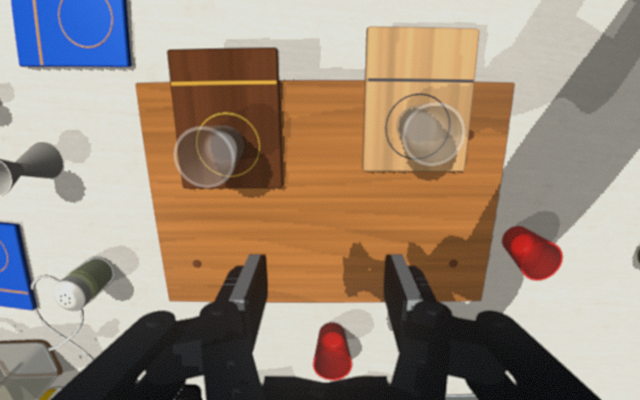

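Run:
```python
from h import *
d=np.load("w8.npz"); c=(d["K"],float(d["k1"]),d["R"],d["t"]); im=cv2.imread("pics/w8.png")
report(im,c,dict(edge=((283,82),(362,82),'edge',.06),dline=((173,83),(276,83),'line',.07),dfront=((169,51),(277,48),'edge',.07),pline=((367,80),(474,80),'line',.07),pfront=((369,27),(478,29),'edge',.07)))
print("rings",ray2plane(c,[(228,145),(419,126)],.07).round(4).tolist(),"rims",ray2plane(c,[(206,156),(434,134)],.132).round(4).tolist())
```

```text
edge mid [ 0.4313 -0.0766] riser yaw 4.69 len 0.073 res 0.03
dline mid world [ 0.4405 -0.1649] riser x,y mm [  2.  -88.8] relyaw 0.08 len 94.1 res 0.06
dfront mid world [ 0.4111 -0.1667] riser x,y mm [-27.5 -88.1] relyaw 0.1 len 96.6 res 0.04
pline mid world [0.4238 0.0118] riser x,y mm [-0.2 88.7] relyaw 0.01 len 97.4 res 0.03
pfront mid world [0.3791 0.0078] riser x,y mm [-45.1  88.4] relyaw 0.02 len 96.0 res 0.05
rings [[0.4974, -0.1609], [0.4649, 0.0164]] rims [[0.4954, -0.1621], [0.4639, 0.0121]]
```

All within tolerance: lines at +2.0 and -0.2 mm, yaw below 0.2°, glasses within about 5 mm of their rings. Handing in.

```bash
python3 -c "
from plant import *
sign_off(); print(get_state()['time'])"
```

```text
the job is handed in; nothing more can be done
the job is handed in; nothing more can be done
```

Both boards are in place and the job is handed in, after about 17 s of the 64 s allowed. I pushed each one from behind with both fingers, half open and tilted back about 15° to stay clear of the glass, and kept them just above the riser top.

Last checks, from the wrist camera with the arm clear:

| | Line to riser edge (limit ±7 mm) | Angle to edge (limit 0.10 rad, 5.7°) | Glass off its ring (limit 20 mm) |
|---|---|---|---|
| Dark board | +2.0 mm | 0.1° | about 2 mm, upright |
| Pale board | -0.2 mm | 0.0° | about 4 mm, upright |

- **Forces:** no reading during the pushes was above about 2 N. The largest was about 4 N, when I lowered the fingers to feel for the riser top.
- **Things standing around:** I did not measure them again at the end. The arm stayed well away from them, and those in the last wrist picture looked unmoved.
- **Disagreement:** one line fit partway through the pale push was poor, with a residual of 2.2 mm and a false 3° turn. I set it aside, and the final view fitted cleanly, to 0.03 mm.

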